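# Open the honey display case

## Robot

A 6-joint arm with a two-finger parallel gripper is mounted at the origin on the work surface. World frame = base frame: x ahead of the robot, y to its left, z up, the work surface at z = 0. Lengths are in m, angles in rad, forces in N, time in s.
With the tool pointing down it reaches from about 0.4 to 0.825 m from the base axis. Payload 7 kg.
Tool frame: the origin (TCP) lies midway between the tips of the shut fingers; the grasp point (between the pads) lies 19 mm behind it (arm.hold_point_z is the distance from the TCP to the grasp point, in m); z points along the fingers, x is the direction in which the jaws open and shut, and the axes are right-handed (so a half turn about z gives the same grasp; the last joint's range is limited). The gripper opens to 88 mm and grips with 3 to 60 N. Pads are 19 mm wide; open, the fingers measure 130 mm over their backs; the gripper's body (78 mm by 193 mm) begins 47 mm behind the grasp point.
Start: joints at [1.559, 0.359, 0.012, 0, -1.224, -0.288], TCP at [0.199, 0.645, 0.227] pointing down, gripper open.
Joint ranges: [-3.07, 3.07], [-1.43, 2.12], [-1.02, 1.25], [-3.03, 1.67], [-3.05, -0], [-3.03, 3.03]. Speed limits (rad/s): [2.39, 2.39, 3.01, 3.14, 3.14, 3.14].

## Interface

Orientations are given as [roll, pitch, yaw] about the fixed x, y, z axes, in that order (R = Rz(yaw) Ry(pitch) Rx(roll)).
In Python, from station import readout, viewer, job, arm gives the robot as it stands.
- The arm moves only by the tool apply_moves, never from a script. Its argument "deltas" is text: rows parted by semicolons, each of 4 numbers parted by spaces: the shift along the tool's x, y, z in cm, then the turn about the tool's z in rad. A call has 1 to 10 rows; each row shifts and turns the commanded pose from where the row before left it, along the tool's axes as they then stand; what a row does not reach is not made up. A row lasts 1/8 s, in which the tool goes at most 62.5 mm and 10.7 degrees, less where a joint would pass 70% of its speed; a pose out of reach is approached as far as the arm can. A call is refused whole if a number of a shift passes 6.25 or a number of a turn 0.188, either way. A call with a gripper value outside its range is refused whole. "gripper" is the closure, from -1 (fully open) to 1 (shut), so that 0 is half open, set as the call begins (left out, the last holds). The fingers move at their own pace and stop on an object; "squeeze" is the grip in N (left out, the last holds). Time passes only in rows, so rows that do not move let the fingers close. It gives the time, the measured TCP pose, the force and the opening at its end, in the units of the state.
- readout.get_state(): the state, without advancing time (a new reading comes with each control period).
- viewer.grab_frame(name): name is "scene" or "top" or "wrist"; returns a dict with "image" (384x512x3 uint8, red, green, blue), "camera_matrix" (3x3 intrinsics, pixels), "k1" (the pictures are not rectified: a ray, as slopes to the right and down, at radius r is drawn at 1 + k1 r^2 times it, then the intrinsics apply), "cam_to_world" (4x4, takes a point from camera to world coordinates). Camera axes: x right, y up, looking along -z (the intrinsics and any distortion apply to the point x, -y, -z); pixel columns grow to the right and rows downward; lengths in m; the calibration is good to about 2 mm. A picture is of the moment at which its call begins. There is no depth.
- job.job_done(): hands the job in, once; it reports no verdict.
Trained networks look in the newest picture that a camera, given by its name, has taken for a name from the list of things; names that differ only in an ending like _2 or _b are one class to them, and where a whole thing is asked for, a point or a joint stands for the part that bears it (a point fixed in the world has none). Each returns a list of dicts, best first, with "conf" (0 to 1); they miss things now and then, are a little off and sometimes report something else, mostly with a low value. They report only what shows in the picture. A call takes as long as a camera call.
- viewer.silhouettes(camera, query): "region" (384x512 bool, what is visible of it) and "extent" ([left, top, width, height] in pixels, round what is visible of it).
The state is a dict: "t": time; "q": joint angles; "qd": joint speeds; "joint_efforts": joint torques, N m; "eef_pos": TCP position; "ee_rot": TCP orientation; "force": force on the tool from outside, world axes, zero at the start; "moment": the same for the moment, N m; "width": finger opening in m.
Only numpy, scipy, OpenCV 4.12 (cv2) and the standard library are available. Lean on these libraries where they do the work, as an engineer would, in place of code of your own. Each camera call takes 0.05 s, during which the arm holds its last target.

## Task

Open the honey display case on the market stall from the seller's side for restocking. Pull its bolt fully up, swing the leaf on the robot's left open first, and only then the right leaf, whose edge the left one covers; leave the bolt up and both leaves standing open at about a right angle. Do not shift the honey jars and the card reader that stand around it.

Things in the scene. Friction and masses are not known exactly. Their poses are not given: they have to be found in the camera images.
- case: Fixed wood and glass display case, 200 mm deep, 372 wide, 240 high. Origin on the table below the middle of its door front; +x into the case, away from the robot, +y to the robot's left, z up. Two upright leaves fill the front, flush with the top's front edge, and open towards -x. Hinge lines: x = 0, y = +175 mm (left leaf) and -175 mm (right leaf); the leaves meet at y = 0.
- bolt_grip (a point): Middle of the knob of the steel bolt standing upright out of the case's top board, 45 mm behind the front and 45 mm left of the middle. The knob is an upright cylinder 20 mm across, 26 mm high, on a thinner stem; this point is 28 mm above the case's top (268 mm above the table) when the bolt is down.
- bolt (a joint): Height of the bolt: 0 when down (locking the left leaf), 0.030 m at its upper stop; it starts at 0 to 0.003. It is lifted straight up against about 4 N and stays where it is left. The left leaf is free from about 0.018 m on.
- left_leaf_grip (a point): Where to grip the left leaf (+y): its upright round steel pull bar, 12 mm thick, 40 mm in front of the leaf's face, 115 mm along the leaf from its hinge line. The bar runs from 124 to 246 mm above the table, this point at 215; two studs join it to the leaf below 180 mm, above it is free all round. Axes turn with the leaf, and are the case's when it is shut.
- left_leaf (a joint): Angle of the left leaf, rad: 0 shut, 1.57 at right angles to the front, stop at 1.75. Locked while the bolt is down. From above it opens clockwise (yaw falls). A wooden strip on its free edge, 7 mm thick, stands 14 mm over the right leaf's edge. The hinge has about 0.12 N m of friction: the leaf stays where it is left.
- right_leaf_grip (a point): Where to grip the right leaf (-y): the same pull bar, mirrored: 40 mm in front of the face, 115 mm from the right hinge line, this point 215 mm above the table. It is 120 mm from the left leaf's point when both are shut. Axes turn with the leaf.
- right_leaf (a joint): Angle of the right leaf, rad: 0 shut, 1.57 at right angles, stop at 1.75. From above it opens anticlockwise (yaw grows). The left leaf's strip lies over its edge: it cannot open while the left leaf is bolted, and would push against that leaf until it stands open. Same friction as the left one.
- tall_jar: Bystander: honey jar with a steel lid, 72 mm across, 140 mm high, on the table in front of the case, just clear of the leaves' swing. Origin at the centre of its underside.
- squat_jar: Bystander: honey jar, 84 mm across, 95 mm high, likewise in front of the case. Origin at the centre of its underside.
- card_reader: Bystander: flat white card reader, 130 x 85 x 30 mm, dark screen on top, in front of the case to the left. Origin at the centre of its underside.

How it is judged:
On the way, in this order (a step that is already met when the one before it is completed fails the run):
1. the bolt is up (above 18 mm) with both leaves still shut (value of joint bolt above 0.018 m and value of joint each of left_leaf, right_leaf below 0.15 rad), for 0.1 s.
2. the left leaf is open (beyond 1.1 rad, 63 degrees) while the right leaf is still shut (value of joint left_leaf above 1.1 rad and value of joint right_leaf below 0.15 rad), for 0.1 s.
3. the right leaf is open (beyond 1.1 rad) (value of joint right_leaf above 1.1 rad), for 0.1 s.
At the end, for the whole second after the job is handed in: The bolt is up (more than 18 mm), the left and the right leaf both stand open by more than 1.1 rad (63 degrees) and are at rest (value of joint bolt above 0.018 m and value of joint each of left_leaf, right_leaf above 1.1 rad and velocity of joint left_leaf between -0.05 and 0.05 rad/s and velocity of joint right_leaf between -0.05 and 0.05 rad/s); the robot touches nothing.
It fails at once if a honey jar or the card reader beside the case is shifted by more than 30 mm (distance of any of tall_jar, squat_jar, card_reader from where it was at the start of the episode above 0.03 m).
It also fails if it takes over 67 s, if anything falls off the work surface, if the arm or the gripper's body presses on something with over 40 N, if the wrist force passes 120 N, or if a joint passes its speed limit or range.

## Working session

There is one attempt and no reset: what is moved stays moved. The work goes in short steps, Python scripts to look and compute and a tool call to move; the robot and the scene stay as the last step left them, time stands still between calls to the robot, and variables do not carry over. Pictures are saved under pics/ and viewed, and the job is handed in when it is done.

Besides the shell and the picture viewer there is one more tool, called after "Request:" as name(argument=value, ...) on one line, values as JSON. apply_moves: Moves the arm, as the interface text tells. Its arguments: {"type":"object","properties":{"deltas":{"type":"string"},"gripper":{"type":"number"},"squeeze":{"type":"number"}},"required":["deltas"]}

```bash
mkdir -p pics; ls; python3 - <<'E'
from station import readout, viewer, job, arm
import cv2
print(readout.get_state()); print([a for a in dir(arm) if a[0]!='_'])
for n in ["scene","top","wrist"]:
    f=viewer.grab_frame(n); cv2.imwrite(f"pics/a_{n}.png",f["image"][:,:,::-1])
    print(n,f["camera_matrix"],f["k1"],f["cam_to_world"])
E
```

```text
pics
{'t': 0.0, 'q': array([ 1.55908162e+00,  3.59375064e-01,  1.10657208e-02, -3.77718161e-04,
       -1.22407750e+00, -2.88077658e-01]), 'qd': array([-0.00031269, -0.00102013,  0.00036957,  0.00045878, -0.00011624,
        0.00047872]), 'joint_efforts': array([-2.77938725e-04, -5.82710409e+01,  2.93062234e+01,  6.99726954e+00,
        6.94929447e-03, -1.57199293e-04]), 'eef_pos': array([0.1992284 , 0.64442198, 0.22562834]), 'ee_rot': array([-3.14148117e+00, -1.62586102e-03, -1.87071741e+00]), 'force': array([-0.4348904 , -0.42424978, -0.32494873]), 'moment': array([ 0.04613144,  0.00680592, -0.03507049]), 'width': 0.08808185716930317}
['Unreachable', 'hold_point_z']
scene [[371.1534906    0.         256.47294497]
 [  0.         371.1534906  192.80350768]
 [  0.           0.           1.        ]] -0.0882737721430134 [[ 0.87299252 -0.43991723  0.21061076  0.72307872]
 [ 0.48765757  0.77965898 -0.39283835 -0.40246875]
 [ 0.00861179  0.44565087  0.89516542  1.13988351]
 [ 0.          0.          0.          1.        ]]
top [[454.0490387    0.         259.30648761]
 [  0.         454.0490387  186.49880313]
 [  0.           0.           1.        ]] 0.050298045949621076 [[-7.47300845e-02  9.76250020e-01 -2.03350221e-01  2.62215412e-01]
 [-9.97203680e-01 -7.32589457e-02  1.47630427e-02  1.13385761e-02]
 [-4.84802102e-04  2.03884832e-01  9.78994760e-01  1.41526427e+00]
 [ 0.00000000e+00  0.00000000e+00  0.00000000e+00  1.00000000e+00]]
wrist [[287.15765189   0.         255.67972004]
 [  0.         287.15765189 199.45724573]
 [  0.           0.           1.        ]] -0.0236649118600736 [[-0.29485699  0.91689677  0.26899751  0.27200509]
 [-0.95553801 -0.28368091 -0.08045035  0.62223858]
 [ 0.00254479 -0.2807587   0.95977501  0.38425376]
 [ 0.          0.          0.          1.        ]]
```

View pics/a_scene.png

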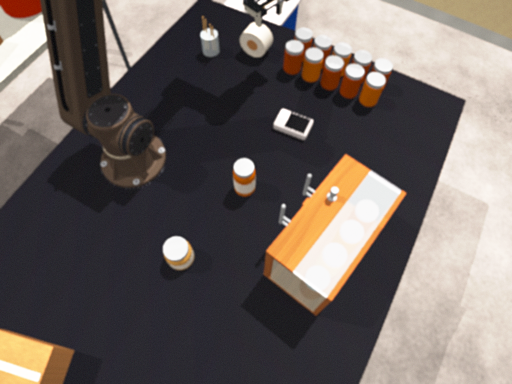

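View pics/a_top.png

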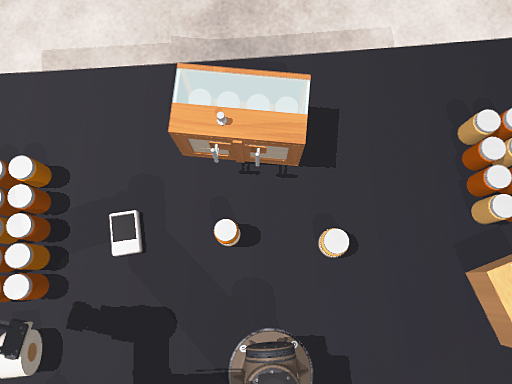

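View pics/a_wrist.png

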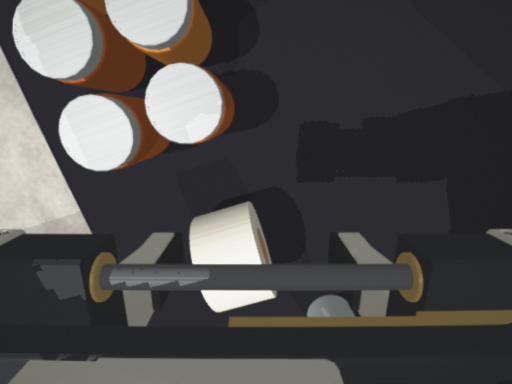

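The scene and top views show the case straight ahead: bolt knob at top (221,118), pull bars at (215,153) and (257,156), tall jar at (226,232), squat jar at (334,242) and card reader at (126,233).

```bash
cat > h.py <<'E'
import numpy as np, cv2
from station import readout, viewer, job, arm
def proj(f,P):
    T=np.linalg.inv(f["cam_to_world"]); P=np.atleast_2d(P)
    c=P@T[:3,:3].T+T[:3,3]; s=np.c_[c[:,0]/-c[:,2],-c[:,1]/-c[:,2]]
    r2=(s**2).sum(1,keepdims=True); s=s*(1+f["k1"]*r2)
    K=f["camera_matrix"]; return np.c_[s[:,0]*K[0,0]+K[0,2],s[:,1]*K[1,1]+K[1,2]]
def ray(f,uv):
    K=f["camera_matrix"]; p=cv2.undistortPoints(np.array([[uv]],float),K,np.array([f["k1"],0,0,0,0.]))[0,0]
    d=f["cam_to_world"][:3,:3]@np.array([p[0],-p[1],-1]); return f["cam_to_world"][:3,3],d/np.linalg.norm(d)
def onz(f,uv,z):
    o,d=ray(f,uv); return o+d*(z-o[2])/d[2]
def tri(obs):
    A=0;b=0
    for f,uv in obs:
        o,d=ray(f,uv);M=np.eye(3)-np.outer(d,d);A=A+M;b=b+M@o
    return np.linalg.solve(A,b)
E
python3 - <<'E'
from h import *
names=["case","bolt_grip","left_leaf_grip","right_leaf_grip","left_leaf","tall_jar","squat_jar","card_reader"]
for c in ["scene","top"]:
    f=viewer.grab_frame(c)
    for n in names:
        for r in viewer.silhouettes(c,n)[:2]:
            m=r["region"]; v,u=np.nonzero(m)
            print(c,n,round(r["conf"],2),r["extent"],m.sum(),u.mean().round(1),v.mean().round(1))
    im=f["image"][:,:,::-1]
    x,y,w,h=(250,145,170,170) if c=="scene" else (155,50,170,130)
    cv2.imwrite(f"pics/b_{c}.png",cv2.resize(im[y:y+h,x:x+w],None,fx=4.5 if c=="top" else 3.5,fy=4.5 if c=="top" else 3.5,interpolation=cv2.INTER_CUBIC))
E
```

```text
scene case 0.95 [264.7, 155.0, 141.9, 159.8] 11813 330.0 233.0
scene bolt_grip 0.61 [328.1, 186.5, 11.3, 13.9] 62 333.6 192.2
scene left_leaf_grip 0.63 [299.8, 176.8, 14.2, 26.7] 133 307.2 187.0
scene right_leaf_grip 0.7 [170.1, 239.6, 25.1, 30.3] 764 178.4 252.9
scene left_leaf 0.62 [306.3, 175.2, 6.7, 16.7] 32 307.2 184.7
scene left_leaf 0.6 [328.4, 183.8, 12.2, 12.2] 75 333.9 190.9
scene tall_jar 0.71 [232.0, 158.3, 26.0, 37.4] 686 243.9 176.8
scene tall_jar 0.2 [301.1, 177.4, 10.5, 28.6] 128 307.0 188.5
scene squat_jar 0.58 [163.9, 239.8, 29.9, 31.4] 761 178.4 253.0
scene squat_jar 0.56 [298.4, 177.0, 16.2, 27.6] 135 307.2 188.2
scene card_reader 0.69 [271.5, 106.6, 43.6, 34.7] 748 292.6 123.4
top case 0.83 [165.8, 67.2, 144.6, 97.6] 12407 239.7 114.2
top bolt_grip 0.58 [216.5, 112.1, 9.9, 9.7] 63 220.7 116.3
top left_leaf_grip 0.58 [172.0, 135.1, 73.4, 26.6] 1280 211.6 147.0
top right_leaf_grip 0.76 [243.5, 141.4, 59.6, 23.8] 1132 270.1 152.3
top left_leaf 0.88 [176.9, 130.5, 68.3, 31.2] 1354 211.2 147.1
top tall_jar 0.71 [244.0, 142.8, 55.2, 21.7] 1021 269.8 151.8
top tall_jar 0.6 [215.1, 217.2, 24.9, 27.1] 546 226.7 232.0
top squat_jar 0.84 [324.0, 226.0, 26.4, 30.0] 682 333.1 242.1
top card_reader 0.87 [111.0, 209.7, 33.4, 50.1] 1282 125.2 232.4
```

View pics/b_scene.png

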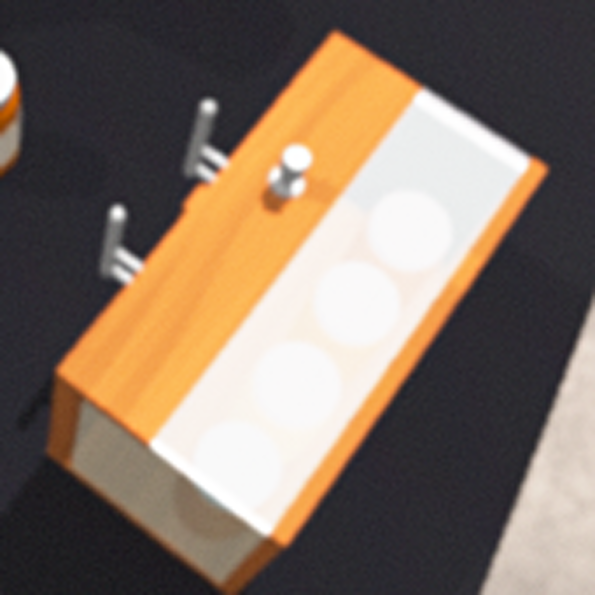

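View pics/b_top.png

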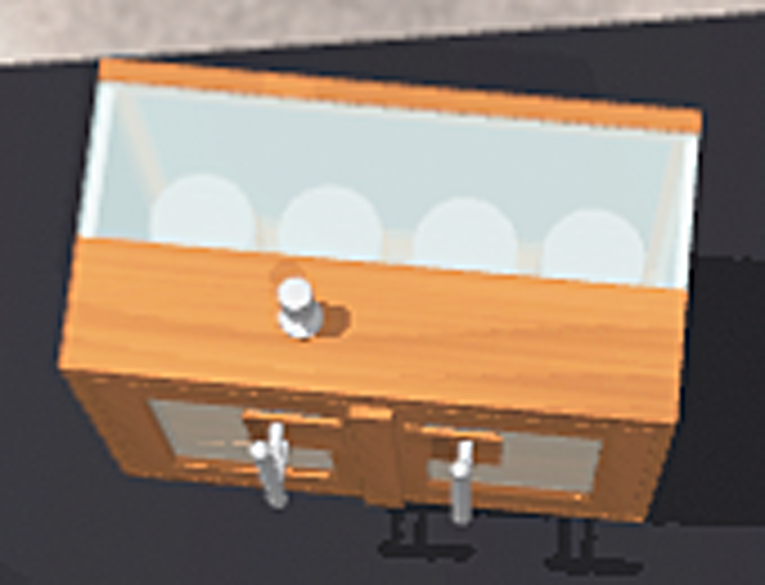

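Zoomed views: the case top's front corners are at top-zoom (60,368) and (678,424), the bar tops at (260,450) and (461,469), and the knob top at (295,290).

```bash
python3 - <<'E'
from h import *
from scipy.optimize import least_squares
S=viewer.grab_frame("scene");T=viewer.grab_frame("top")
s=lambda p:np.array([250+(p[0]+.5)/3.5-.5,145+(p[1]+.5)/3.5-.5])
t=lambda p:np.array([155+(p[0]+.5)/4.5-.5,50+(p[1]+.5)/4.5-.5])
M=np.array([[0,.186,.24],[0,-.186,.24],[.2,-.186,.24],[.2,.186,.24],[-.04,.06,.246],[-.04,-.06,.246],[.045,.045,.282]])
us=np.array([s(p) for p in [(335,30),(58,372),(285,545),(548,168),(208,104),(117,212),(297,158)]])
ut=np.array([t(p) for p in [(60,368),(678,424),(702,110),(100,58),(260,450),(461,469),(295,290)]])
W=lambda q:M@np.array([[np.cos(q[2]),-np.sin(q[2]),0],[np.sin(q[2]),np.cos(q[2]),0],[0,0,1]]).T+[q[0],q[1],0]
for k in ("both","s","t"):
    def r(q):
        w=W(q); a=(proj(S,w)-us).ravel(); b=(proj(T,w)-ut).ravel()
        return np.r_[a,b] if k=="both" else a if k=="s" else b
    o=least_squares(r,[.6,0,0]); print(k,o.x.round(4)); print(o.fun.reshape(-1,2).round(1).tolist())
    if k=="both": print(W(o.x).round(3))
for i in range(7): print(i,tri([(S,us[i]),(T,ut[i])]).round(4))
print("tall",onz(T,(226,230),.14),onz(S,(244,165),.14))
print("squat",onz(T,(335,239),.095),onz(S,(177,247),.095)); print("reader",onz(T,(125.5,232),.03),[onz(T,p,.03)[:2].round(3) for p in((111,212),(139,211),(142,254),(113,257))])
print(readout.get_state()['t'])
E
```

```text
both [ 0.6438  0.0454 -0.1674]
[[0.6, 0.6], [0.2, -0.0], [1.0, 0.7], [0.2, 0.3], [0.8, 0.4], [0.9, 0.2], [0.6, 0.1], [-0.0, 0.7], [-0.2, 0.5], [-0.2, 1.3], [0.4, 1.2], [0.0, 0.2], [0.1, 0.0], [0.2, 1.4]]
[[ 0.675  0.229  0.24 ]
 [ 0.613 -0.138  0.24 ]
 [ 0.81  -0.171  0.24 ]
 [ 0.872  0.195  0.24 ]
 [ 0.614  0.111  0.246]
 [ 0.594 -0.007  0.246]
 [ 0.696  0.082  0.282]]
s [ 0.642   0.0454 -0.1668]
[[-0.0, 0.3], [-0.4, -0.3], [0.4, 0.3], [-0.4, -0.1], [0.2, 0.1], [0.3, -0.1], [-0.0, -0.2]]
t [ 0.6459  0.0453 -0.1672]
[[-0.0, -0.1], [-0.2, -0.3], [-0.3, 0.6], [0.4, 0.5], [0.0, -0.5], [0.0, -0.8], [0.1, 0.7]]
0 [0.6737 0.2269 0.2457]
1 [ 0.6131 -0.1387  0.2425]
2 [ 0.8078 -0.172   0.2493]
3 [0.8719 0.1949 0.2439]
4 [0.613  0.1102 0.2493]
5 [ 0.593  -0.0076  0.2478]
6 [0.6959 0.0808 0.2867]
tall [0.4095598  0.09479945 0.14      ] [0.40649827 0.10194422 0.14      ]
squat [ 0.36528077 -0.21543303  0.095     ] [ 0.36043961 -0.21438297  0.095     ]
reader [0.43954194 0.40646544 0.03      ] [array([0.504, 0.45 ]), array([0.501, 0.365]), array([0.369, 0.358]), array([0.367, 0.444])]
1.15
```

```bash
cat >> h.py <<'E'
C=(0.6440,0.0454,-0.1670)
def c2w(p):
    c,s=np.cos(C[2]),np.sin(C[2]); return np.array([C[0]+c*p[0]-s*p[1],C[1]+s*p[0]+c*p[1]])
def plan(pts,yaws,pos=None,yaw=None):
    "pts: list of world xyz TCP; yaws list; prints rows"
    st=readout.get_state()
    pos=st["eef_pos"] if pos is None else np.array(pos); yaw=st["ee_rot"][2] if yaw is None else yaw
    for p,y in zip(pts,yaws):
        d=np.array(p)-pos; a=np.array([np.cos(yaw),np.sin(yaw)]); b=np.array([a[1],-a[0]])
        print("%.2f %.2f %.2f %.3f"%(d[:2]@a*100,d[:2]@b*100,-d[2]*100,-((y-yaw+np.pi)%(2*np.pi)-np.pi)))
        pos=np.array(p);yaw=y
E
python3 - <<'E'
from h import *
s=readout.get_state();p=s['eef_pos']
Y=C[2]-np.pi/2
k=c2w((.045,.045)); print(k)
plan([p,[p[0],p[1],.37],[k[0],k[1],.37],[k[0],k[1],.249]],[Y]*4)
E
```

```text
[0.69585407 0.08229384]
0.00 0.00 -0.00 -0.133
0.00 0.00 -14.35 -0.000
47.22 -58.31 -0.00 -0.000
0.00 0.00 12.10 -0.000
```

Request:
apply_moves(deltas="0 0 -5 -0.13; 0 0 -5 0; 0 0 -4 0; 3.15 -3.88 0 0; 3.15 -3.88 0 0; 3.15 -3.88 0 0; 3.15 -3.88 0 0; 3.15 -3.88 0 0; 3.15 -3.88 0 0", gripper=-1, squeeze=25)

```text
t: 2.28
eef_pos: [0.3977, 0.4179, 0.3669]
ee_rot: [-3.141, 0.001, -1.74]
force: [0.9, -0.1, 0.1]
width: 0.0877
```

Request:
apply_moves(deltas="3.15 -3.88 0 0; 3.15 -3.88 0 0; 3.15 -3.88 0 0; 3.15 -3.88 0 0; 3.15 -3.88 0 0; 3.15 -3.88 0 0; 3.15 -3.88 0 0; 3.15 -3.88 0 0; 2 -2 0 0; 0 0 0 0")

```text
t: 3.52
eef_pos: [0.6774, 0.0934, 0.3656]
ee_rot: [3.141, -0.001, -1.743]
force: [-0.1, -0.2, -0.5]
width: 0.0876
```

```bash
python3 - <<'E'
from h import *
s=readout.get_state();p=s['eef_pos'];print(p,s['q'],s['t'])
Y=C[2]-np.pi/2
k=c2w((.045,.045))
plan([[k[0],k[1],.249]],[Y])
f=viewer.grab_frame("wrist"); cv2.imwrite("pics/c_wrist.png",f["image"][:,:,::-1])
print(proj(f,[[*k,.281],[*k,.255]]))
E
```

```text
[0.6773894  0.09343893 0.36560865] [ 4.21441572e-01  3.28184420e-01  2.74959272e-01  1.08382301e-04
 -1.51892986e+00  9.76714976e-01] 3.525
0.78 -2.01 11.66 -0.006
[[264.25135185 182.55461142]
 [263.41837056 176.40860606]]
```

View pics/c_wrist.png

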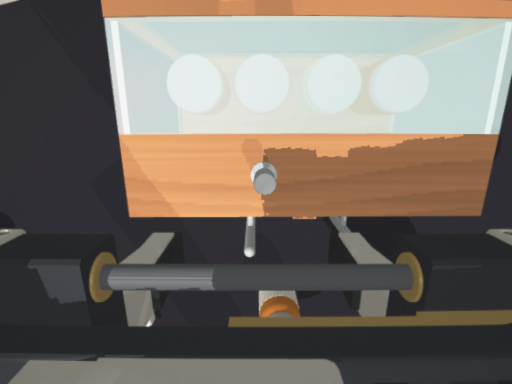

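The knob shows at (264,183) in the wrist view, and the predicted position is (264,182), so they agree. I'll go down now.

Request:
apply_moves(deltas="0.78 -2 0 0; 0 0 3 0; 0 0 4 0; 0 0 4 0; 0 0 0.7 0; 0 0 0 0")

```text
t: 4.32
eef_pos: [0.6952, 0.0849, 0.2507]
ee_rot: [-3.141, -0.0, -1.74]
force: [-0.1, -0.1, 0.1]
width: 0.0876
```

```bash
python3 - <<'E'
from h import *
plan([[*c2w((.045,.045)),.249]],[C[2]-np.pi/2])
E
```

```text
0.24 -0.11 0.17 -0.002
```

Request:
apply_moves(deltas="0.2 0 0.1 0; 0 0 0 0; 0 0 0 0; 0 0 0 0; 0 0 0 0; 0 0 0 0; 0 0 0 0", gripper=1, squeeze=25)

```text
t: 5.2
eef_pos: [0.6946, 0.0823, 0.2485]
ee_rot: [3.142, -0.0, -1.741]
force: [-0.2, -0.1, 0.4]
width: 0.0231
```

Request:
apply_moves(deltas="0 0 0 0; 0 0 0 0; 0 0 -1 0; 0 0 -1 0; 0 0 -0.6 0; 0 0 -0.3 0; 0 0 0 0; 0 0 0 0")

```text
t: 6.2
eef_pos: [0.6945, 0.0825, 0.2763]
ee_rot: [3.14, -0.0, -1.741]
force: [4.6, 1.3, -12.4]
width: 0.0195
```

```bash
python3 - <<'E'
from h import *
f=viewer.grab_frame("wrist"); cv2.imwrite("pics/d_wrist.png",f["image"][:,:,::-1])
f=viewer.grab_frame("scene"); cv2.imwrite("pics/d_scene.png",cv2.resize(f["image"][145:265,270:400,::-1],None,fx=4,fy=4))
E
```

```text
(no output)
```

View pics/d_wrist.png

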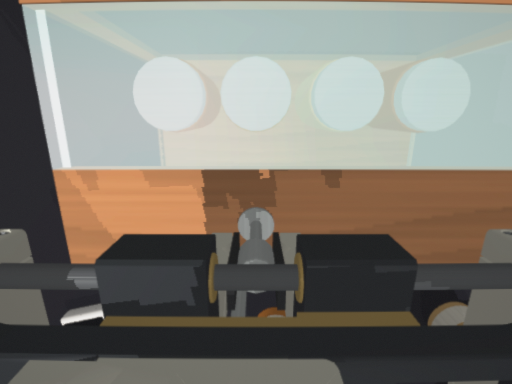

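View pics/d_scene.png

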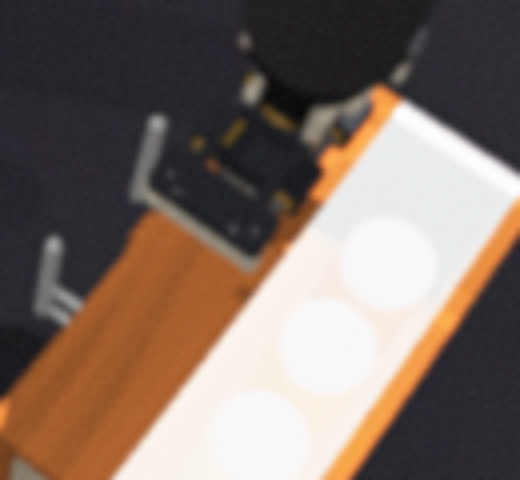

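The bolt stem is drawn out and the knob sits between the pads at wrist (257,250). The 12 N load is more than the bolt's 4 N, so it is at its upper stop. I'll release it and rise.

Request:
apply_moves(deltas="0 0 0 0; 0 0 0 0; 0 0 0 0; 0 0 0 0; 0 0 -3 0; 0 0 -4 0; 0 0 0 0", gripper=-0.2)

```text
t: 7.18
eef_pos: [0.6959, 0.0822, 0.3521]
ee_rot: [-3.135, 0.002, -1.741]
force: [-0.3, 0.6, 0.1]
width: 0.0526
```

```bash
python3 - <<'E'
from h import *
f=viewer.grab_frame("wrist"); cv2.imwrite("pics/e_wrist.png",f["image"][:,:,::-1])
k=c2w((.045,.045)); print(proj(f,[[*k,.281],[*k,.311]]))
b=c2w((-.04,.06)); print(b, proj(f,[[*b,.246]]))
Y=C[2]-np.pi/2
s=readout.get_state();p=s['eef_pos'];print(p,s['width'])
plan([[*b,.345],[*b,.196]],[Y]*2)
E
```

```text
[[255.45567108 210.19821218]
 [255.3722492  222.76649515]]
[0.61452998 0.11121427] [[241.33370489 277.30305279]]
[0.69512325 0.08236605 0.3495948 ] 0.05264720267096623
-1.48 8.43 0.46 -0.003
0.00 0.00 14.90 -0.000
```

View pics/e_wrist.png

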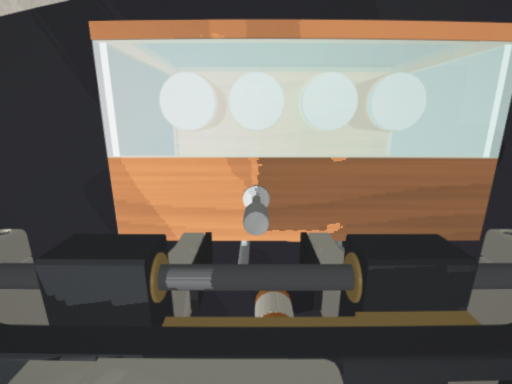

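The knob top is at (256,223), which matches the 30 mm-up prediction of (255,223). Next is the left bar.

Request:
apply_moves(deltas="-0.5 2.8 0 0; -0.5 2.8 0 0; -0.5 2.8 0 0; 0 0 0 0; 0 0 4 0; 0 0 4 0; 0 0 4 0; 0 0 2.5 0; 0 0 0 0; 0 0 0 0")

```text
t: 8.48
eef_pos: [0.6152, 0.1112, 0.2034]
ee_rot: [-3.141, 0.0, -1.741]
force: [0.2, -0.3, 0.9]
width: 0.0529
```

```bash
python3 - <<'E'
from h import *
Y=C[2]-np.pi/2
b=c2w((-.04,.06))
plan([[*b,.2]],[Y])
f=viewer.grab_frame("wrist"); cv2.imwrite("pics/f_wrist.png",f["image"][:,:,::-1])
E
```

```text
0.01 0.07 0.34 -0.003
```

View pics/f_wrist.png

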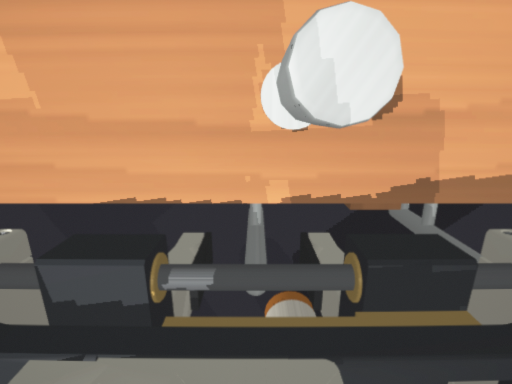

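The bar is between the fingers at (256,250). I'll close on it, then swing along the arc in steps.

Request:
apply_moves(deltas="0 0 0.3 0; 0 0 0 0; 0 0 0 0; 0 0 0 0; 0 0 0 0; 0 0 0 0", gripper=1, squeeze=25)

```text
t: 9.28
eef_pos: [0.6144, 0.1115, 0.1997]
ee_rot: [-3.141, 0.0, -1.74]
force: [0.1, 0.9, 1.3]
width: 0.0116
```

```bash
python3 - <<'E'
from h import *
s=readout.get_state();print(s['width'],s['eef_pos'],s['force'])
Y=C[2]-np.pi/2
P=[];A=[]
for ph in np.arange(0,1.51,.1):
    c,n=np.cos(-ph),np.sin(-ph); r=np.array([c*-.04+n*.115,n*-.04-c*.115]); P.append([*c2w(r+[0,.175]),.2]);A.append(Y-ph)
plan(P,A); print(P[-1])
E
```

```text
0.01158256131344284 [0.61442917 0.11151507 0.19970036] [0.10568244 0.92538036 1.28596861]
0.03 -0.02 -0.03 -0.003
-0.46 1.13 -0.00 0.100
-0.46 1.13 -0.00 0.100
-0.46 1.13 -0.00 0.100
-0.46 1.13 -0.00 0.100
-0.46 1.13 -0.00 0.100
-0.46 1.13 -0.00 0.100
-0.46 1.13 -0.00 0.100
-0.46 1.13 -0.00 0.100
-0.46 1.13 -0.00 0.100
-0.46 1.13 -0.00 0.100
-0.46 1.13 -0.00 0.100
-0.46 1.13 -0.00 0.100
-0.46 1.13 -0.00 0.100
-0.46 1.13 -0.00 0.100
-0.46 1.13 -0.00 0.100
[np.float64(0.5624633210636618), np.float64(0.26882678316031006), 0.2]
```

Request:
apply_moves(deltas="-0.46 1.13 0 0.1; -0.46 1.13 0 0.1; -0.46 1.13 0 0.1; -0.46 1.13 0 0.1; 0 0 0 0")

```text
t: 9.9
eef_pos: [0.5772, 0.1432, 0.1997]
ee_rot: [3.142, 0.0, -2.139]
force: [-0.7, 0.5, -0.0]
width: 0.0114
```

Request:
apply_moves(deltas="-0.46 1.13 0 0.1; -0.46 1.13 0 0.1; -0.46 1.13 0 0.1; -0.46 1.13 0 0.1; -0.46 1.13 0 0.1; -0.46 1.13 0 0.1; 0 0 0 0")

```text
t: 10.78
eef_pos: [0.5515, 0.2103, 0.1996]
ee_rot: [3.142, -0.001, -2.738]
force: [-4.8, 1.0, 3.5]
width: 0.0112
```

Request:
apply_moves(deltas="-0.46 1.13 0 0.1; -0.46 1.13 0 0.1; -0.46 1.13 0 0.1; -0.46 1.13 0 0.1; -0.46 1.13 0 0.1; -0.23 0.56 0 0.05; 0 0 0 0; 0 0 0 0")

```text
t: 11.78
eef_pos: [0.5655, 0.2752, 0.1997]
ee_rot: [3.141, -0.001, 2.996]
force: [-4.8, 3.1, 3.1]
width: 0.0118
```

```bash
python3 - <<'E'
from h import *
s=readout.get_state();print(s['width'],s['eef_pos'],s['force'],s['q'])
for c in("top","scene"):
    f=viewer.grab_frame(c); cv2.imwrite(f"pics/g_{c}.png",f["image"][:,:,::-1])
E
```

```text
0.01180395062403998 [0.56550799 0.27523232 0.19967257] [-4.8034752   3.11567668  3.09260394] [ 0.7621207   0.30148945 -0.13342561 -0.00127366 -1.13553737 -0.90683314]
```

View pics/g_top.png

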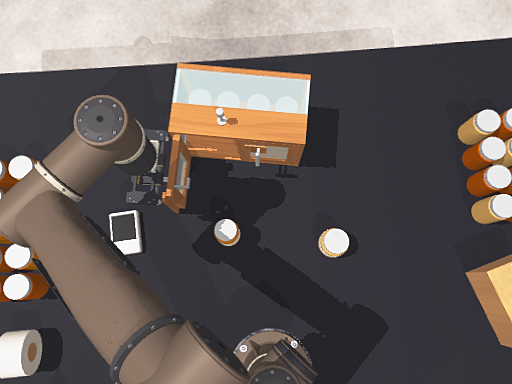

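View pics/g_scene.png

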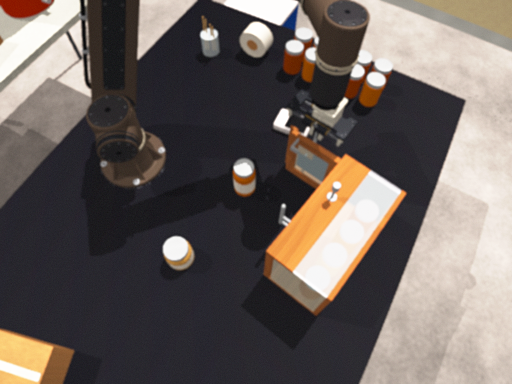

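Both views show the left leaf standing at about a right angle. The right leaf is shut, the jars and reader haven't moved, and the bolt is up. I'll release and go to the right bar.

Request:
apply_moves(deltas="0 0 0 0; 0 0 0 0; 0 0 0 0; 0 0 0 0; 0 0 -4 0; 0 0 -4 0; 0 0 -4 0; 0 0 -3 0; 0 0 0 0", gripper=-0.2)

```text
t: 13.0
eef_pos: [0.5667, 0.2752, 0.3526]
ee_rot: [3.138, 0.004, 2.993]
force: [0.2, 0.3, 0.4]
width: 0.0526
```

```bash
python3 - <<'E'
from h import *
s=readout.get_state();p=s['eef_pos'];y=s['ee_rot'][2];print(s['width'],p,y,s['q'])
Y=C[2]+np.pi/2; b=np.array([*c2w((-.04,-.06)),.35]); print(b,Y)
P=[p+(b-p)*k/10 for k in range(1,11)]; A=[y+(Y-y)*k/10 for k in range(1,11)]
plan(P,A)
E
```

```text
0.05258151750015072 [0.56667761 0.27522376 0.352586  ] 2.9928623913218977 [ 7.62000804e-01  2.30828253e-01  1.14134422e-01  8.13173277e-04
 -1.44915300e+00 -9.10821471e-01]
[ 0.59458299 -0.00711628  0.35      ] 1.4037963267948965
-0.69 -2.75 0.03 0.159
-1.12 -2.61 0.03 0.159
-1.52 -2.40 0.03 0.159
-1.88 -2.13 0.03 0.159
-2.19 -1.80 0.03 0.159
-2.45 -1.43 0.03 0.159
-2.65 -1.03 0.03 0.159
-2.77 -0.59 0.03 0.159
-2.83 -0.15 0.03 0.159
-2.82 0.30 0.03 0.159
```

Request:
apply_moves(deltas="-0.69 -2.75 0 0.159; -1.12 -2.61 0 0.159; -1.52 -2.4 0 0.159; -1.88 -2.13 0 0.159; -2.19 -1.8 0 0.159; -2.45 -1.43 0 0.159; -2.65 -1.03 0 0.159; -2.77 -0.59 0 0.159; -2.83 -0.15 0 0.159; -2.82 0.3 0 0.159")

```text
t: 14.25
eef_pos: [0.5931, -0.0085, 0.3486]
ee_rot: [-3.14, 0.0, 1.398]
force: [0.1, -0.5, -0.6]
width: 0.0528
```

Request:
apply_moves(deltas="0 0 0 0; 0 0 0 0")

```text
t: 14.5
eef_pos: [0.5931, -0.0074, 0.3489]
ee_rot: [-3.141, 0.0, 1.404]
force: [0.7, 0.1, -0.0]
width: 0.0526
```

```bash
python3 - <<'E'
from h import *
s=readout.get_state();p=s['eef_pos'];print(p,s['q'])
b=c2w((-.04,-.06));Y=C[2]+np.pi/2
plan([[*b,.35],[*b,.2]],[Y]*2)
for c in("wrist","top"):
    f=viewer.grab_frame(c); cv2.imwrite(f"pics/i_{c}.png",f["image"][:,:,::-1]); print(proj(f,[[*b,.246]]))
E
```

```text
[ 0.59314399 -0.00741584  0.34889053] [ 3.16562178e-01  1.71420916e-01  3.16274066e-02 -2.83333698e-04
 -1.43187464e+00 -2.05403581e+00]
0.05 0.14 -0.11 0.000
0.00 0.00 15.00 -0.000
[[256.50236099 200.14461258]]
[[257.10870968 153.75147223]]
```

View pics/i_wrist.png

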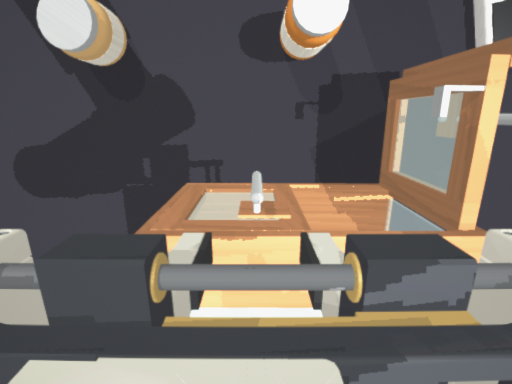

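View pics/i_top.png

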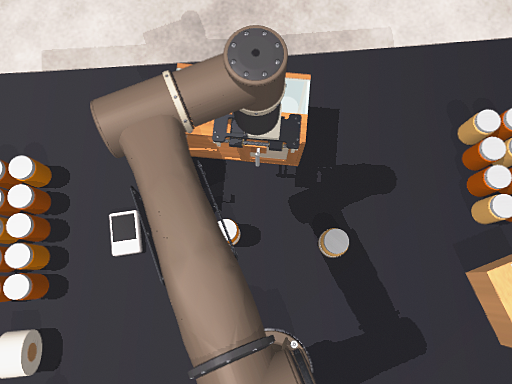

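The wrist view shows the right bar at (257,190), with its top predicted at (256,200), so they agree. The left leaf is open on the right of the picture. I'll go down.

Request:
apply_moves(deltas="0.05 0.14 2 0; 0 0 4 0; 0 0 4 0; 0 0 4 0; 0 0 0.9 0; 0 0 0 0; 0 0 0 0")

```text
t: 15.48
eef_pos: [0.5959, -0.0069, 0.2025]
ee_rot: [3.139, -0.001, 1.403]
force: [0.4, -0.0, -0.1]
width: 0.0525
```

Request:
apply_moves(deltas="0 0 0 0; 0 0 0 0; 0 0 0 0; 0 0 0 0; 0 0 0 0; 0 0 0 0", gripper=1)

```text
t: 16.23
eef_pos: [0.5949, -0.0069, 0.2006]
ee_rot: [3.142, -0.001, 1.403]
force: [-0.2, 3.3, 0.9]
width: 0.0116
```

```bash
python3 - <<'E'
from h import *
Y=C[2]+np.pi/2
P=[];A=[]
for ph in np.arange(0,1.51,.1):
    c,n=np.cos(ph),np.sin(ph); r=np.array([c*-.04-n*.115,n*-.04+c*.115]); P.append([*c2w(r+[0,-.175]),.2]);A.append(Y+ph)
plan(P[:4],A[:4]); print(P[-1])
E
```

```text
-0.03 -0.02 0.06 -0.001
-0.46 -1.13 -0.00 -0.100
-0.46 -1.13 -0.00 -0.100
-0.46 -1.13 -0.00 -0.100
[np.float64(0.4937243567825731), np.float64(-0.13895017900973228), 0.2]
```

Request:
apply_moves(deltas="-0.46 -1.13 0 -0.1; -0.46 -1.13 0 -0.1; -0.46 -1.13 0 -0.1; -0.46 -1.13 0 -0.1; 0 0 0 0")

```text
t: 16.85
eef_pos: [0.5485, -0.0245, 0.2005]
ee_rot: [-3.141, -0.001, 1.802]
force: [-4.0, 6.1, 2.1]
width: 0.0113
```

Request:
apply_moves(deltas="-0.46 -1.13 0 -0.1; -0.46 -1.13 0 -0.1; -0.46 -1.13 0 -0.1; -0.46 -1.13 0 -0.1; -0.46 -1.13 0 -0.1; -0.46 -1.13 0 -0.1; 0 0 0 0")

```text
t: 17.73
eef_pos: [0.5016, -0.0804, 0.2005]
ee_rot: [-3.14, -0.002, 2.401]
force: [-6.1, 3.4, 4.0]
width: 0.0114
```

Request:
apply_moves(deltas="-0.46 -1.13 0 -0.1; -0.46 -1.13 0 -0.1; -0.46 -1.13 0 -0.1; -0.46 -1.13 0 -0.1; -0.46 -1.13 0 -0.1; -0.23 -0.56 0 -0.05; 0 0 0 0; 0 0 0 0")

```text
t: 18.73
eef_pos: [0.4938, -0.1459, 0.2005]
ee_rot: [-3.14, -0.002, 2.95]
force: [-4.9, -0.1, 4.1]
width: 0.0115
```

```bash
python3 - <<'E'
from h import *
s=readout.get_state();print(s['width'],s['eef_pos'],s['force'],s['q'])
for c in("top","scene"):
    f=viewer.grab_frame(c); cv2.imwrite(f"pics/j_{c}.png",f["image"][:,:,::-1])
E
```

```text
0.011496953001835342 [ 0.49384439 -0.14589106  0.20051073] [-4.94853833 -0.09743792  4.06409539] [ 9.48804716e-02  1.15519819e-01 -3.73916068e-01  6.61139884e-04
 -1.08340439e+00 -2.87190306e-01]
```

View pics/j_top.png

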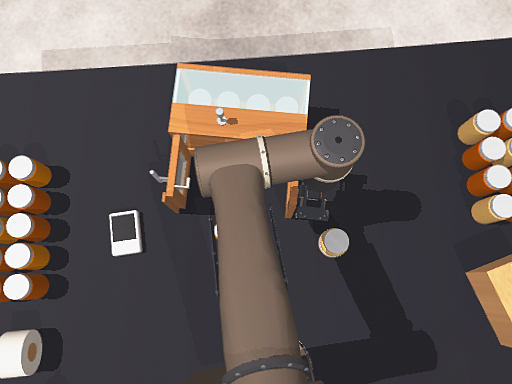

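View pics/j_scene.png

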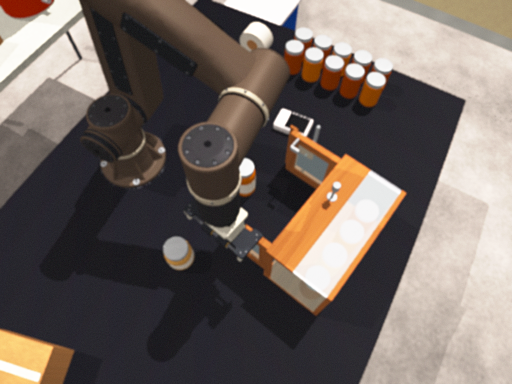

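Both leaves are open and the bystanders haven't moved. I'll release, rise, and move clear to look again.

Request:
apply_moves(deltas="0 0 0 0; 0 0 0 0; 0 0 0 0; 0 0 0 0; 0 0 -4 0; 0 0 -4 0; 0 0 -4 0; 0 0 -3 0; 0 0 0 0; 0 0 0 0", gripper=-0.2)

```text
t: 20.08
eef_pos: [0.4945, -0.1453, 0.3499]
ee_rot: [3.141, -0.001, 2.952]
force: [0.5, -0.7, -1.0]
width: 0.0525
```

Request:
apply_moves(deltas="0 -4 0 0; 0 -4 0 0; 0 -4 0 0; 0 -4 0 0; 0 0 0 0; 0 0 0 0; 0 0 0 0")

```text
t: 20.95
eef_pos: [0.4648, -0.3019, 0.3503]
ee_rot: [3.141, -0.0, 2.953]
force: [0.0, -0.5, 0.7]
width: 0.0525
```

```bash
python3 - <<'E'
from h import *
s=readout.get_state();print(s['width'],s['eef_pos'],s['force'],s['t'])
for c in("top","scene"):
    f=viewer.grab_frame(c); cv2.imwrite(f"pics/k_{c}.png",f["image"][:,:,::-1])
    for sg,n in((1,"L"),(-1,"R")):
        print(c,n,[proj(f,[[*c2w((-.175*np.sin(a),sg*(.175-.175*np.cos(a)))),.24]]).round(0).tolist() for a in(1.2,1.55)])
    k=c2w((.045,.045));print("knob dn/up",proj(f,[[*k,.281],[*k,.311]]).round(0).tolist())
E
```

```text
0.05253240142029876 [ 0.46478358 -0.30189191  0.35026404] [ 0.01902714 -0.45527871  0.65739803] 20.95
top L [[[188.0, 193.0]], [[165.0, 196.0]]]
top R [[[272.0, 201.0]], [[295.0, 208.0]]]
knob dn/up [[220.0, 116.0], [219.0, 111.0]]
scene L [[[285.0, 141.0]], [[294.0, 126.0]]]
scene R [[[236.0, 194.0]], [[218.0, 207.0]]]
knob dn/up [[335.0, 190.0], [337.0, 185.0]]
```

View pics/k_top.png

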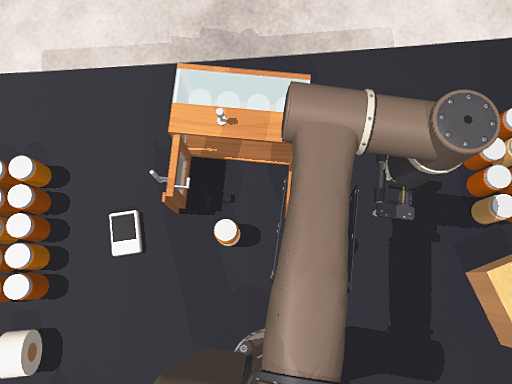

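View pics/k_scene.png

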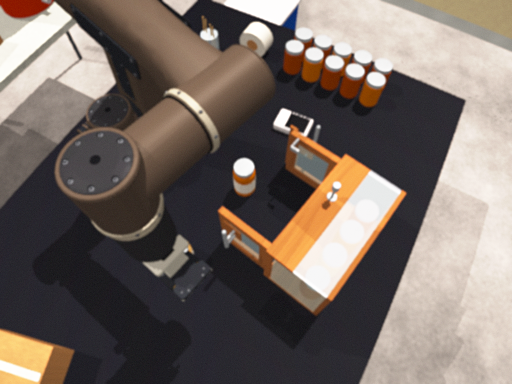

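The scene view has the right leaf's edge at (220,209) and the left's at (293,128), both close to the predictions for 1.55 rad. The knob at (336,185) matches the bolt-up prediction. Nothing is touching, so I'll hand the job in.

```bash
python3 -c "
from station import job
print(job.job_done())"
```

```text
the job is handed in; nothing more can be done
None
```

The display case is open and the job is handed in; no verdict was reported. I pulled the bolt up to its stop, swung the left leaf open by its bar, then the right leaf, and moved the arm clear at about 21 s of the 67 s allowed.

- **Leaves:** in the last scene picture both free edges are within a few pixels of where they would be at 1.55 rad, roughly a right angle.
- **Bolt:** the knob sits where it should with the bolt about 30 mm up. While lifting, the load rose to about 12 N, well over the bolt's own 4 N, so it was at its stop.
- **Forces:** the highest wrist force I read was about 13 N. The gripper touches nothing, and the last reading was under 1 N.
- **Bystanders:** the tall jar and card reader look unmoved in the last pictures. The arm hid the squat jar there; it was in its original place just after the right leaf opened, and the fingers never came lower than about 0.2 m.

The networks sometimes mislabelled things, for example taking the squat jar for the right bar. I therefore placed the case from its corners, the two bars and the bolt knob in two camera views. The fit was within about 1.4 pixels, and none of the final checks failed or disagreed.

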